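# Lay out mosaic shade samples from dark to pale

## Task

Set the four loose mosaic sample tablets on the four marks of the setting board so that the row grades from dark to pale: the darkest next to the fixed black end tablet, then ever paler towards the fixed white one. Each tablet lies flat, tesserae up, centred and square on its mark; let go of them all at the end.

Things in the scene. Friction and masses are not known exactly. Their poses are not given: they have to be found in the camera images.
- tablet_umber: loose sample tablet, very dark brown; the darkest of the four. Rigid block 46 mm (own x) by 58 mm (own y) by 22 mm high, about 0.14 kg: a 12 mm grey mortar base topped with 3 x 4 stone tesserae of one colour. Origin: centre of the underside; z up. Lies flat on the table at the start, yaw within 0.5 rad of zero. Pinch it across the 46 mm sides (along its x).
- tablet_rust: loose sample tablet, brick red-brown; the second darkest. Rigid block 46 mm (own x) by 58 mm (own y) by 22 mm high, about 0.14 kg: a 12 mm grey mortar base topped with 3 x 4 stone tesserae of one colour. Origin: centre of the underside; z up. Lies flat on the table at the start, yaw within 0.5 rad of zero. Pinch it across the 46 mm sides (along its x).
- tablet_ochre: loose sample tablet, orange-yellow ochre; the second palest. Rigid block 46 mm (own x) by 58 mm (own y) by 22 mm high, about 0.14 kg: a 12 mm grey mortar base topped with 3 x 4 stone tesserae of one colour. Origin: centre of the underside; z up. Lies flat on the table at the start, yaw within 0.5 rad of zero. Pinch it across the 46 mm sides (along its x).
- tablet_cream: loose sample tablet, pale cream; the palest of the four. Rigid block 46 mm (own x) by 58 mm (own y) by 22 mm high, about 0.14 kg: a 12 mm grey mortar base topped with 3 x 4 stone tesserae of one colour. Origin: centre of the underside; z up. Lies flat on the table at the start, yaw within 0.5 rad of zero. Pinch it across the 46 mm sides (along its x).
- mark_1: empty mark on the setting board, the leftmost (+y) of the four in the row: a blue rectangle drawn on the board, 54 mm (own x, across the row) by 66 mm (own y, along the row), small cross at its centre. Nothing to feel: a flat drawing. Origin: its centre, on the board's top, 6 mm above the table. A tablet lies square on it when its y axis runs along the mark's y axis (either way round).
- mark_2: empty mark on the setting board, second from the left (+y) in the row: a blue rectangle drawn on the board, 54 mm (own x, across the row) by 66 mm (own y, along the row), small cross at its centre. Nothing to feel: a flat drawing. Origin: its centre, on the board's top, 6 mm above the table. A tablet lies square on it when its y axis runs along the mark's y axis (either way round).
- mark_3: empty mark on the setting board, third from the left in the row: a blue rectangle drawn on the board, 54 mm (own x, across the row) by 66 mm (own y, along the row), small cross at its centre. Nothing to feel: a flat drawing. Origin: its centre, on the board's top, 6 mm above the table. A tablet lies square on it when its y axis runs along the mark's y axis (either way round).
- mark_4: empty mark on the setting board, the rightmost (-y) of the four in the row: a blue rectangle drawn on the board, 54 mm (own x, across the row) by 66 mm (own y, along the row), small cross at its centre. Nothing to feel: a flat drawing. Origin: its centre, on the board's top, 6 mm above the table. A tablet lies square on it when its y axis runs along the mark's y axis (either way round).
- end_black: black tablet fixed at one end of the row, next to mark_1 or mark_4 (it varies): 46 x 46 x 22 mm, standing on the board. Origin: centre of its underside, 74 mm from the centre of the next mark.
- end_white: white tablet fixed at the other end of the row, same size and origin as the black one. All six places of the row are 74 mm apart in one straight line. The wooden board is 6 mm thick, its near edge 50 mm from the row's line; a lip 14 mm high stands along its far edge, inner face 70 mm beyond the row's line.

How it is judged:
At the end, for the whole second after the job is handed in: From the black end to the white end the marks carry umber, rust, ochre, cream in this order, each centred within 12 mm and square within 0.26 rad (either way round), flat on the board with the tesserae up (0.1 rad, under 5 mm above it), at rest (((horizontal distance between end_black and mark_1 below 0.12 m and horizontal distance between tablet_umber and mark_1 below 0.012 m and angle between the y axis of tablet_umber and the y axis of mark_1, either way round below 0.26 rad and horizontal distance between tablet_rust and mark_2 below 0.012 m and angle between the y axis of tablet_rust and the y axis of mark_2, either way round below 0.26 rad and horizontal distance between tablet_ochre and mark_3 below 0.012 m and angle between the y axis of tablet_ochre and the y axis of mark_3, either way round below 0.26 rad and horizontal distance between tablet_cream and mark_4 below 0.012 m and angle between the y axis of tablet_cream and the y axis of mark_4, either way round below 0.26 rad) or (horizontal distance between end_black and mark_4 below 0.12 m and horizontal distance between tablet_umber and mark_4 below 0.012 m and angle between the y axis of tablet_umber and the y axis of mark_4, either way round below 0.26 rad and horizontal distance between tablet_rust and mark_3 below 0.012 m and angle between the y axis of tablet_rust and the y axis of mark_3, either way round below 0.26 rad and horizontal distance between tablet_ochre and mark_2 below 0.012 m and angle between the y axis of tablet_ochre and the y axis of mark_2, either way round below 0.26 rad and horizontal distance between tablet_cream and mark_1 below 0.012 m and angle between the y axis of tablet_cream and the y axis of mark_1, either way round below 0.26 rad)) and angle between each of tablet_umber, tablet_rust, tablet_ochre, tablet_cream's own z axis and vertical below 0.1 rad and z of each of tablet_umber, tablet_rust, tablet_ochre, tablet_cream in the frame of mark_1 below 0.005 m and linear speed of each of tablet_umber, tablet_rust, tablet_ochre, tablet_cream below 0.02 m/s); the robot touches nothing.
It also fails if it takes over 93 s, if anything falls off the work surface, if the arm or the gripper's body presses on something with over 40 N, if the wrist force passes 120 N, or if a joint passes its speed limit or range.

## Robot

A 7-joint arm with a two-finger parallel gripper is mounted at the origin on the work surface. World frame = base frame: x ahead of the robot, y to its left, z up, the work surface at z = 0. Lengths are in m, angles in rad, forces in N, time in s.
With the tool pointing down it reaches from about 0.4 to 0.85 m from the base axis. Payload 10.4 kg.
Tool frame: the origin (TCP) lies at the centre of the arm's flange, where the gripper is bolted on; the fingertips stand 182 mm ahead of it and the grasp point (between the pads) lies r.grasp_offset ahead of it (r.grasp_offset is the distance from the TCP to the grasp point, in m); z points along the fingers, y is the line along which they close (so a half turn about z gives the same grasp; the last joint's range is limited). The gripper opens to 87 mm and grips with 3 to 60 N. Pads are 19 mm wide; open, the fingers measure 117 mm over their backs; the gripper's body (75 mm by 190 mm) begins 51 mm behind the grasp point.
Start: joints at [-1.315, 0.332, -0.065, 1.46, 0.022, 1.35, -0.088], TCP at [0.172, 0.601, 0.405] pointing down, gripper open.
Joint ranges: [-2.6, 2.6], [-0.5, 2.12], [-1.47, 1.34], [0.16, 2.42], [-1.27, 4.41], [0.06, 2.06], [-2.6, 2.6]. Speed limits (rad/s): [2.22, 2.22, 2.79, 2.79, 3.14, 3.14, 3.14].

## Interface

Orientations are given as a unit quaternion [x, y, z, w].
In Python, from bench import status, vision, job, spotter, r gives the robot as it stands. The module is installed in compiled form; this text tells all that it offers.
- The arm moves only by the tool play_rows, never from a script. Its argument "series" is a list of rows, each a list of 6 numbers: the shift along the tool's x, y, z each as a share of 150 mm, from -1 to 1, then the turn, a rotation vector about the tool's x, y, z each as a share of 30 degrees, from -1 to 1. In form: [[x, y, z, ax, ay, az], ...]. A call has 1 to 5 rows; each row is the pose to reach, as a shift and turn from the pose commanded when the call began, along the tool's axes at that moment; what a row does not reach only later rows make up. A row lasts 1/10 s, in which the tool goes at most 50 mm and 8.59 degrees, less where a joint would pass 70% of its speed; a pose out of reach is approached as far as the arm can. A call with a number of a shift or a turn outside -1 to 1 is refused whole. A call with a gripper value outside its range is refused whole. "fingers" is the opening, from -1 (shut) to 1 (fully open), set as the call begins (left out, the last holds). The fingers move at their own pace and stop on an object; "squeeze" is the grip in N (left out, the last holds). Time passes only in rows, so rows that repeat a pose let the fingers close. It gives the time, the measured TCP pose, the force, the opening and the grip force at its end, in the units of the state.
- status.read_state(): the state, without advancing time (a new reading comes with each control period).
- vision.camera(name): name is "scene" or "top" or "wrist"; returns the picture (400x640x3 uint8, blue, green, red); there is no depth.
- vision.calibration(name): a dict with "fx", "fy", "cx", "cy" (pixels), "rvec" (rotation vector, rad) and "tvec" (3), from world to camera coordinates, as OpenCV has them; the wrist camera has in their place "T_tool_cam" (4x4, takes a point from camera to tool coordinates, whose origin is the TCP and whose axes are the flange's). Camera axes: x right, y down, z forward; pixel columns grow to the right and rows downward; lengths in m; the calibration is good to about 2 mm. A picture is of the moment at which its call begins: read the wrist's pose just before it. calibration takes no time and is no camera call.
- job.close_job(): hands the job in; it is judged then, once.
Trained networks look in the newest picture that a camera, given by its name, has taken for a name from the list of things; names that differ only in an ending like _2 or _b are one class to them, and where a whole thing is asked for, a point or a joint stands for the part that bears it (a point fixed in the world has none). Each returns a list of dicts, best first, with "conf" (0 to 1); they miss things now and then, are a little off and sometimes report something else, mostly with a low value. They report only what shows in the picture. A call takes as long as a camera call.
- spotter.boxes_of(camera, name): "point" ([x, y, z] in m, in world coordinates, good to about 4 mm: the middle of the surface that is visible of it).
- spotter.regions_of(camera, name): "pixels" (400x640 bool, what is visible of it).
The state is a dict: "time": time; "joint_positions": joint angles; "joint_vel": joint speeds; "joint_torque": joint torques, N m; "ee_pos": TCP position; "eef_rot": TCP orientation; "ft_force": force on the tool from outside, world axes, zero at the start; "torque": the same for the moment, N m; "width": finger opening in m; "grip_force": force on a finger pad.
Only numpy, scipy, OpenCV 4.12 (cv2) and the standard library are available. Lean on these libraries where they do the work, as an engineer would, in place of code of your own. Each camera call takes 0.05 s, during which the arm holds its last target. There are 200 camera calls.

## Working session

There is one attempt and no reset: what is moved stays moved. The work goes in short steps, Python scripts to look and compute and a tool call to move; the robot and the scene stay as the last step left them, time stands still between calls to the robot, and variables do not carry over. Pictures are saved under pics/ and viewed, at most 14 in all, crops included, and the job is handed in when it is done.

Besides the shell and the picture viewer there is one more tool, called after "Request:" as name(argument=value, ...), one argument or row to a line, values as JSON. play_rows: Moves the arm, as the interface text tells. Shift numbers are shares of 150 mm and turn numbers shares of 30 degrees, none past 1 either way. Its arguments: {"type":"object","properties":{"series":{"type":"array","items":{"type":"array","items":{"type":"number"}}},"fingers":{"type":"number"},"squeeze":{"type":"number"}},"required":["series"]}

```bash
mkdir -p pics
python3 - <<'E'
from bench import status, vision, spotter, r
import cv2, numpy as np
print(r.grasp_offset); s=status.read_state(); print(s)
for c in ["top","scene"]:
    im=vision.camera(c); cv2.imwrite(f"pics/{c}0.png",im)
    print(c,{k:np.round(v,4).tolist() for k,v in vision.calibration(c).items()})
    for n in ["tablet_umber","tablet_rust","tablet_ochre","tablet_cream","mark_1","end_black","end_white"]:
        print(n,[(np.round(d["point"],4).tolist(),round(d["conf"],2)) for d in spotter.boxes_of(c,n)])
print(vision.calibration("wrist"))
E
```

```text
0.1635
{'time': 0.0, 'joint_positions': array([-1.31458679,  0.33290464, -0.06469907,  1.46092213,  0.02160628,
        1.34989027, -0.08847824]), 'joint_vel': array([-9.04913676e-04,  6.48171183e-04,  6.16284762e-04, -3.94541901e-04,
        2.46420352e-04, -1.56294616e-03,  7.88688876e-06]), 'joint_torque': array([-5.31149963e-04, -6.23273277e+01,  2.42190360e-02, -3.89880610e+01,
       -6.13715826e-02,  4.00922459e-02,  1.23306677e-04]), 'ee_pos': array([0.17197005, 0.6007535 , 0.40394245]), 'eef_rot': array([ 1.38932435e-01,  9.90301605e-01, -7.11449814e-04, -6.40010143e-05]), 'ft_force': array([ 0.1806128 ,  0.62772964, -0.023727  ]), 'torque': array([-0.05570746, -0.02595683, -0.04278864]), 'grip_force': 0.0, 'width': 0.08699604184367886}
top {'fx': 414.3691, 'fy': 414.3691, 'cx': 319.7153, 'cy': 202.4902, 'rvec': [2.1228, -2.1659, 0.1742], 'tvec': [0.0155, 0.5388, 0.8424]}
tablet_umber [([0.4069, -0.2208, 0.0216], 0.91)]
tablet_rust [([0.4546, -0.1015, 0.0242], 0.9)]
tablet_ochre [([0.4131, 0.239, 0.0201], 0.84), ([0.6159, -0.0757, 0.0059], 0.53)]
tablet_cream [([0.4318, 0.08
[... 581 characters left out ...]
t_cream [([0.4438, 0.0863, 0.0176], 0.76)]
mark_1 [([0.6069, 0.0005, 0.0072], 0.57), ([0.6161, -0.0746, 0.0048], 0.46)]
end_black [([0.6528, -0.2177, 0.0292], 0.96)]
end_white [([0.4617, -0.1085, 0.019], 0.65), ([0.5926, 0.1394, 0.0244], 0.6)]
{'fx': 358.5790249323484, 'fy': 358.5790249323484, 'cx': 320.8752639914963, 'cy': 200.6378856192485, 'T_tool_cam': array([[ 5.59017010e-04, -9.68566872e-01, -2.48752693e-01,
         6.70183644e-02],
       [ 9.99999791e-01,  4.60528893e-04,  4.54121167e-04,
        -1.16330427e-03],
       [-3.25288915e-04, -2.48752895e-01,  9.68566927e-01,
         1.87640074e-02],
       [ 0.00000000e+00,  0.00000000e+00,  0.00000000e+00,
         1.00000000e+00]])}
```

View pics/top0.png

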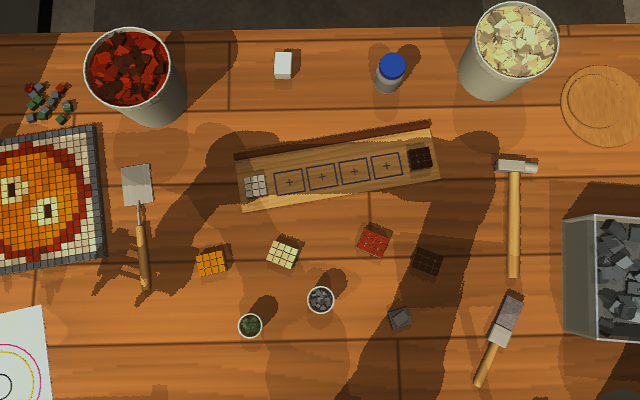

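The top view shows the white end at (256,186) and the black end at (419,158). From left to right the marks need to be cream, ochre, rust, umber. The mark crosses sit near (290,182), (322,177), (354,171) and (387,166). Next I fit the poses by matching silhouettes.

```bash
cat > h.py <<'E'
from bench import status, vision, spotter, r
import cv2, numpy as np
from scipy.optimize import minimize
from scipy.spatial.transform import Rotation as R
def proj(c,P):
    k=vision.calibration(c); K=np.array([[k["fx"],0,k["cx"]],[0,k["fy"],k["cy"]],[0,0,1]])
    if "rvec" in k: rv,tv=k["rvec"],k["tvec"]
    else:
        s=status.read_state(); T=np.eye(4); T[:3,:3]=R.from_quat(s["eef_rot"]).as_matrix(); T[:3,3]=s["ee_pos"]
        M=np.linalg.inv(T@k["T_tool_cam"]); rv,tv=cv2.Rodrigues(M[:3,:3])[0],M[:3,3]
    return cv2.projectPoints(np.array(P,float),np.array(rv,float),np.array(tv,float),K,None)[0][:,0]
def corners(p,d,z0):
    c,s=np.cos(p[2]),np.sin(p[2])
    return [(p[0]+c*a*d[0]/2-s*b*d[1]/2,p[1]+s*a*d[0]/2+c*b*d[1]/2,z0+h) for a in(-1,1) for b in(-1,1) for h in(0,d[2])]
def fit(masks,d,z0,p0):
    "masks: list of (camera,mask); pose x,y,yaw by silhouette overlap"
    def cost(q):
        p=[q[0]/100,q[1]/100,q[2]/5]; t=0
        for c,m in masks:
            im=np.zeros(m.shape,np.uint8); cv2.fillConvexPoly(im,np.round(cv2.convexHull(proj(c,corners(p,d,z0)).astype(np.float32))*16).astype(np.int32),1,shift=4)
            g=cv2.GaussianBlur(im.astype(np.float32),(0,0),1.5); t+=((g-cv2.GaussianBlur(m.astype(np.float32),(0,0),1.5))**2).sum()/m.sum()
        return t
    b=min((minimize(cost,[p0[0]*100,p0[1]*100,y*5],method="Nelder-Mead",options=dict(initial_simplex=np.array([p0[0]*100,p0[1]*100,y*5])+np.vstack([np.zeros(3),np.eye(3)]))) for y in p0[2]),key=lambda o:o.fun)
    return np.array([b.x[0]/100,b.x[1]/100,b.x[2]/5]),b.fun
TAB=(.046,.058,.022); YS=(-.35,0,.35)
def find(name,cams=("top","scene"),d=TAB,z0=0,near=None,snap=True):
    if snap: [vision.camera(c) for c in cams]
    pts,ms=[],[]
    for c in cams:
        B=spotter.boxes_of(c,name)
        if near is not None: B=[b for b in B if np.hypot(*(np.array(b["point"])-np.r_[near,0])[:2])<.035]
        if B: pts.append(B[0]["point"])
    if not pts: return None
    p=np.mean(pts,0)
    for c in cams:
        u=proj(c,[p])[0]
        for g in spotter.regions_of(c,name):
            m=g["pixels"]; v=np.argwhere(m).mean(0)[::-1]
            if np.hypot(*(v-u))<14: ms.append((c,m)); break
    if not ms: return p
    return (*fit(ms,d,z0,(p[0],p[1],YS)),[c for c,_ in ms])
E
python3 - <<'E'
from h import *
np.set_printoptions(precision=4,suppress=True)
for c in("top","scene"): vision.camera(c)
for n in ["umber","rust","ochre","cream"]:
    for cs in (("top",),("scene",)): print(n,find("tablet_"+n,cs,snap=False))
print("black",find("end_black",d=(.046,.046,.022),z0=.006,near=(.64,-.218),snap=False))
print("white",find("end_white",d=(.046,.046,.022),z0=.006,near=(.588,.142),snap=False))
for c in ("top","scene"):
  for g in spotter.regions_of(c,"mark_1"):
    m=g["pixels"]; print(c,g["conf"],m.sum(),np.argwhere(m).mean(0)[::-1])
    # fit every mark mask
    for i in range(4):
        p0=(.594+.0104*i,.069-.0725*i)
        if np.hypot(*(proj(c,[(*p0,.006)])[0]-np.argwhere(m).mean(0)[::-1]))<14: print(i+1,fit([(c,m)],(.054,.066,0),.006,(*p0,(-.15,.15))))
E
python3 -c "
import cv2
a=cv2.imread('pics/top0.png')[110:220,225:445];cv2.imwrite('pics/crop.png',cv2.resize(a,None,fx=3.6,fy=3.6,interpolation=2))"
```

```text
umber [ 0.4075 -0.2228  0.0239]
umber [0.5926 0.0675 0.0033]
rust (array([ 0.4521, -0.1062, -0.4125]), np.float64(0.0058793960668789315), ['top'])
rust (array([ 0.4521, -0.1056, -0.4176]), np.float64(0.037983370762245325), ['scene'])
ochre (array([0.4157, 0.2398, 0.1512]), np.float64(0.045422848966932786), ['top'])
ochre (array([0.4161, 0.2415, 0.138 ]), np.float64(0.016159247963588738), ['scene'])
cream (array([ 0.432 ,  0.0886, -0.4182]), np.float64(0.011484683673126791), ['top'])
cream (array([ 0.4336,  0.0889, -0.3927]), np.float64(0.02628035918027461), ['scene'])
black (array([ 0.6377, -0.22  ,  0.0989]), np.float64(0.02242518531172331), ['top', 'scene'])
white (array([0.5827, 0.1448, 0.2065]), np.float64(0.040508535227187725), ['top', 'scene'])
scene 0.75 22 [351.6818 234.    ]
1 (array([-1.9298, -0.0954, 45.9331]), np.float64(0.22013161399147727))
scene 0.65 156 [318.4103 246.0385]
2 (array([ 0.5931, -0.0013,  0.1466]), np.float64(2.9491629967322717))
scene 0.54 58 [237.3793 283.569 ]
4 (array([ 0.6023, -0.1659,  0.5519]), np.float64(12.52752790779903))
scene 0.47 179 [285.743  266.0894]
3 (array([ 0.6157, -0.074 ,  0.1174]), np.float64(3.095692895644204))
```

View pics/crop.png

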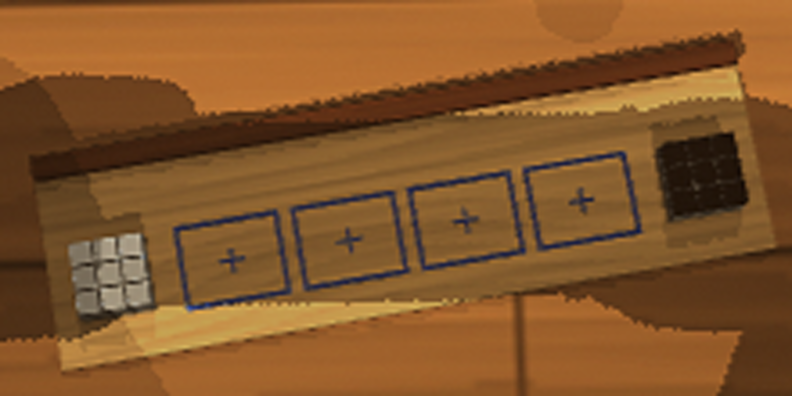

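View pics/scene0.png

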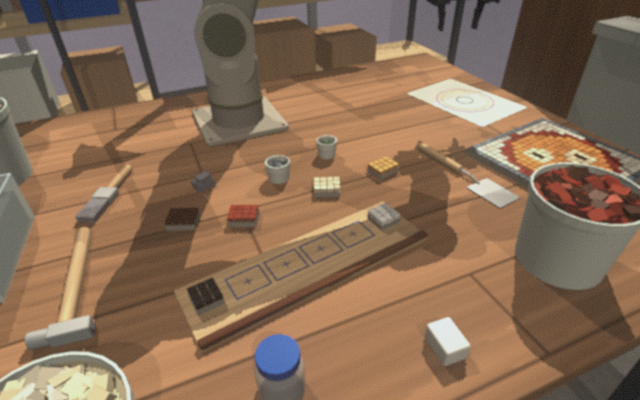

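The crop shows four crosses at crop pixels (232,260), (348,240), (466,220) and (582,201), with white on the left and black on the right. In the scene view the table around the board is free, and only low cups stand near the tablets.

```bash
cat >> h.py <<'E'
def down(phi): # tool z down, tool y at azimuth phi
    y=np.array([np.cos(phi),np.sin(phi),0]); z=np.array([0,0,-1.]); return R.from_matrix(np.c_[np.cross(y,z),y,z])
def plan(wps,dig=2):
    "wps: (label,x,y,z,phi); prints calls in move units from the measured pose"
    s=status.read_state(); p=s["ee_pos"].copy(); q=R.from_quat(s["eef_rot"])
    for l,x,y,z,phi in wps:
        g=np.array([x,y,z]); gq=min((down(phi),down(phi+np.pi)),key=lambda o:(q.inv()*o).magnitude())
        n=max(1,int(np.ceil(max(np.linalg.norm(g-p)/.15,(q.inv()*gq).magnitude()/np.radians(29.9))-1e-6)))
        for i in range(n,0,-1):
            rv=(q.inv()*gq).as_rotvec()/i; d=q.inv().apply(g-p)/i
            u=np.round(np.r_[d/.15,rv/np.radians(30)],dig)+0.
            rows=int(np.ceil(max(np.linalg.norm(d)/.05,np.linalg.norm(rv)/np.radians(8.59))))+1
            print(l,u.tolist(),"rows",min(5,rows)); p=p+q.apply(u[:3]*.15); q=q*R.from_rotvec(u[3:]*np.radians(30))
        print("   ->",p.round(4))
E
python3 - <<'E'
from h import *
np.set_printoptions(precision=4,suppress=True)
def back(c,uv,z):
    k=vision.calibration(c); M=cv2.Rodrigues(np.array(k["rvec"],float))[0]; C=-M.T@k["tvec"]
    d=M.T@[(uv[0]-k["cx"])/k["fx"],(uv[1]-k["cy"])/k["fy"],1]; return C+d*(z-C[2])/d[2]
m=np.array([back("top",(225+(u+.5)/3.6-.5,110+(v+.5)/3.6-.5),.006)[:2] for u,v in [(232,260),(348,240),(466,220),(582,201)]])
print(m,np.diff(m,axis=0),np.linalg.norm(m[3]-m[0])/3)
c=m.mean(0); d=(m[0]-m[3])/np.linalg.norm(m[0]-m[3]); yaw=np.arctan2(-d[0],d[1])
M=[c+d*.074*k for k in(1.5,.5,-.5,-1.5)]
print("marks",np.array(M),"yaw",yaw,"ends",c+d*.185,c-d*.185)
for g in spotter.regions_of("top","tablet_umber"): print(g["conf"],g["pixels"].sum(),np.argwhere(g["pixels"]).mean(0)[::-1])
np.save("marks.npy",np.array([[*a,yaw] for a in M]))
plan([("up",.416,.2405,.285,.145),("dn",.416,.2405,.185,.145)])
E
```

```text
[[ 0.5926  0.0718]
 [ 0.6039 -0.0005]
 [ 0.6153 -0.0745]
 [ 0.6261 -0.1475]] [[ 0.0113 -0.0723]
 [ 0.0113 -0.074 ]
 [ 0.0108 -0.0731]] 0.07397247519753684
marks [[ 0.5927  0.0721]
 [ 0.6039 -0.0011]
 [ 0.615  -0.0743]
 [ 0.6262 -0.1474]] yaw 0.1513062011074743 ends [0.5816 0.1452] [ 0.6373 -0.2206]
up [-0.56, -0.47, 0.2, 0.0, 0.0, 0.55] rows 4
up [-0.66, -0.29, 0.2, 0.0, 0.0, 0.55] rows 4
up [-0.72, -0.09, 0.2, 0.0, 0.0, 0.55] rows 4
up [-0.71, 0.13, 0.2, 0.0, 0.0, 0.54] rows 4
   -> [0.4162 0.241  0.2847]
dn [0.0, 0.0, 0.66, 0.0, 0.0, 0.0] rows 3
   -> [0.4162 0.241  0.1857]
```

Request:
play_rows(
  series=[
    [-0.56, -0.47, 0.2, 0, 0, 0.55],
    [-0.56, -0.47, 0.2, 0, 0, 0.55],
    [-0.56, -0.47, 0.2, 0, 0, 0.55],
    [-0.56, -0.47, 0.2, 0, 0, 0.55],
  ],
  fingers=0.8,
  squeeze=25,
)

```text
time: 2.65
ee_pos: [0.2352, 0.5082, 0.3746]
eef_rot: [0.281, 0.96, -0.0, 0.0]
ft_force: [-0.1, 0.9, 0.3]
width: 0.0786
grip_force: 0.0
```

Request:
play_rows(
  series=[
    [-0.66, -0.29, 0.2, 0, 0, 0.55],
    [-0.66, -0.29, 0.2, 0, 0, 0.55],
    [-0.66, -0.29, 0.2, 0, 0, 0.55],
    [-0.66, -0.29, 0.2, 0, 0, 0.55],
  ],
)

```text
time: 3.05
ee_pos: [0.2941, 0.4197, 0.3449]
eef_rot: [0.415, 0.91, 0.0, 0.0]
ft_force: [-0.4, -0.3, 0.8]
width: 0.0782
grip_force: 0.0
```

Request:
play_rows(
  series=[
    [-0.72, -0.09, 0.2, 0, 0, 0.55],
    [-0.72, -0.09, 0.2, 0, 0, 0.55],
    [-0.72, -0.09, 0.2, 0, 0, 0.55],
    [-0.72, -0.09, 0.2, 0, 0, 0.55],
  ],
)

```text
time: 3.45
ee_pos: [0.3546, 0.3301, 0.3149]
eef_rot: [0.54, 0.842, 0.0, -0.0]
ft_force: [-0.7, 0.7, -0.3]
width: 0.0783
grip_force: 0.0
```

Request:
play_rows(
  series=[
    [-0.71, 0.13, 0.2, 0, 0, 0.54],
    [-0.71, 0.13, 0.2, 0, 0, 0.54],
    [-0.71, 0.13, 0.2, 0, 0, 0.54],
    [-0.71, 0.13, 0.2, 0, 0, 0.54],
    [-0.71, 0.13, 0.2, 0, 0, 0.54],
  ],
)

```text
time: 3.95
ee_pos: [0.4154, 0.2437, 0.2853]
eef_rot: [0.652, 0.758, 0.001, -0.0]
ft_force: [-0.3, 0.9, 0.6]
width: 0.0782
grip_force: 0.0
```

Run:
```python
from h import *
np.set_printoptions(precision=4,suppress=True)
s=status.read_state(); print(s["time"],s["ee_pos"],s["joint_positions"])
im=vision.camera("wrist"); cv2.imwrite("pics/w1.png",im)
for g in spotter.regions_of("wrist","tablet_ochre"): print(g["conf"],g["pixels"].sum(),fit([("wrist",g["pixels"])],TAB,0,(.416,.2405,(.145,))))
plan([("dn",.416,.2405,.185,.145)])
```

```text
3.95 [0.4154 0.2437 0.2853] [-0.9123  0.1213  0.3063  1.9894 -0.0434  1.036  -0.4356]
0.57 5209 (array([0.4158, 0.2396, 0.2178]), np.float64(0.017002594175758))
dn [-0.02, 0.0, 0.67, 0.0, 0.0, 0.01] rows 4
   -> [0.4158 0.2406 0.1848]
```

View pics/w1.png

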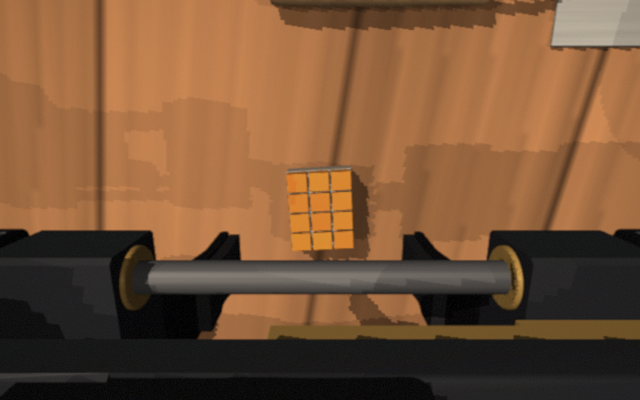

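The wrist view shows the ochre tablet between the fingers at (322,210), turned about 3 degrees relative to the tool. I'll go down and grip.

Request:
play_rows(
  series=[
    [-0.02, 0, 0.67, 0, 0, -0.1],
    [-0.02, 0, 0.67, 0, 0, -0.1],
    [-0.02, 0, 0.67, 0, 0, -0.1],
    [-0.02, 0, 0.67, 0, 0, -0.1],
    [-0.02, 0, 0.67, 0, 0, -0.1],
  ],
)

```text
time: 4.55
ee_pos: [0.4161, 0.2392, 0.1844]
eef_rot: [0.633, 0.774, 0.0, -0.0]
ft_force: [-0.6, -0.1, -0.6]
width: 0.078
grip_force: 0.0
```

Request:
play_rows(
  series=[
    [0, 0, 0, 0, 0, 0],
    [0, 0, 0, 0, 0, 0],
    [0, 0, 0, 0, 0, 0],
    [0, 0, 0, 0, 0, 0],
    [0, 0, 0, 0, 0, 0],
  ],
  fingers=-1,
  squeeze=25,
)

```text
time: 5.05
ee_pos: [0.4166, 0.238, 0.1843]
eef_rot: [0.634, 0.773, 0.0, -0.0]
ft_force: [-0.7, -0.1, 0.7]
width: 0.046
grip_force: 1.0
```

Request:
play_rows(
  series=[
    [0, 0, -0.5, 0, 0, 0],
    [0, 0, -0.5, 0, 0, 0],
    [0, 0, -0.5, 0, 0, 0],
    [0, 0, -0.5, 0, 0, 0],
  ],
)

```text
time: 5.45
ee_pos: [0.4165, 0.238, 0.2592]
eef_rot: [0.634, 0.773, 0.0, -0.0]
ft_force: [-0.6, -0.2, -1.9]
width: 0.0461
grip_force: 25.0
```

Run:
```python
from h import *
np.set_printoptions(precision=4,suppress=True)
m=np.load("marks.npy")[1]
plan([("tr",m[0],m[1],.26,m[2]),("dn",m[0],m[1],.192,m[2])])
```

```text
tr [-0.6, 0.3, 0.0, 0.0, 0.0, 0.03] rows 4
tr [-0.6, 0.32, 0.0, 0.0, 0.0, 0.03] rows 4
tr [-0.59, 0.32, -0.01, 0.0, 0.0, 0.03] rows 4
   -> [ 0.6038 -0.0006  0.2606]
dn [0.0, 0.0, 0.46, 0.0, 0.0, 0.0] rows 3
   -> [ 0.6038 -0.0005  0.1916]
```

Request:
play_rows(
  series=[
    [-0.6, 0.3, 0, 0, 0, 0.03],
    [-0.6, 0.3, 0, 0, 0, 0.03],
    [-0.6, 0.3, 0, 0, 0, 0.03],
    [-0.6, 0.3, 0, 0, 0, 0.03],
  ],
)

```text
time: 5.85
ee_pos: [0.4784, 0.1573, 0.2577]
eef_rot: [0.641, 0.767, -0.001, -0.0]
ft_force: [-0.8, 0.5, -1.3]
width: 0.0459
grip_force: 25.0
```

Request:
play_rows(
  series=[
    [-0.6, 0.32, 0, 0, 0, 0.03],
    [-0.6, 0.32, 0, 0, 0, 0.03],
    [-0.6, 0.32, 0, 0, 0, 0.03],
    [-0.6, 0.32, 0, 0, 0, 0.03],
  ],
)

```text
time: 6.25
ee_pos: [0.5417, 0.0787, 0.258]
eef_rot: [0.646, 0.763, -0.001, -0.001]
ft_force: [-1.1, 0.5, -0.9]
width: 0.0459
grip_force: 25.0
```

Request:
play_rows(
  series=[
    [-0.59, 0.32, -0.01, 0, 0, 0.03],
    [-0.59, 0.32, -0.01, 0, 0, 0.03],
    [-0.59, 0.32, -0.01, 0, 0, 0.03],
    [-0.59, 0.32, -0.01, 0, 0, 0.03],
    [-0.59, 0.32, -0.01, 0, 0, 0.03],
  ],
)

```text
time: 6.75
ee_pos: [0.6031, 0.002, 0.2599]
eef_rot: [0.651, 0.759, -0.0, -0.001]
ft_force: [-0.0, 0.3, -1.2]
width: 0.046
grip_force: 25.0
```

Request:
play_rows(
  series=[
    [0, 0, 0, 0, 0, 0],
    [0, 0, 0, 0, 0, 0],
    [0, 0, 0, 0, 0, 0],
    [0, 0, 0, 0, 0, 0],
  ],
)

```text
time: 7.15
ee_pos: [0.6038, -0.0002, 0.2608]
eef_rot: [0.652, 0.758, 0.0, -0.0]
ft_force: [-0.5, 0.2, -1.5]
width: 0.0456
grip_force: 25.0
```

Run:
```python
from h import *
np.set_printoptions(precision=4,suppress=True)
m=np.load("marks.npy")[1]
im=vision.camera("wrist"); cv2.imwrite("pics/w2.png",im)
for g in spotter.regions_of("wrist","tablet_ochre")[:1]: print(g["conf"],g["pixels"].sum(),fit([("wrist",g["pixels"])],TAB,.075,(m[0],m[1],(.15,))))
plan([("dn",m[0],m[1],.192,m[2])])
```

```text
0.72 10264 (array([0.6038, 0.0005, 0.1521]), np.float64(0.3440079603544549))
dn [0.0, 0.0, 0.46, 0.0, 0.0, 0.0] rows 3
   -> [ 0.6038 -0.0004  0.1918]
```

View pics/w2.png

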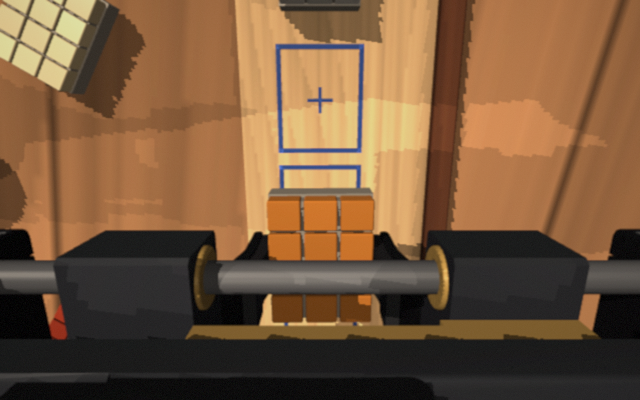

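The wrist view shows the tablet centred between the fingers and square with the board. The mark 1 cross is at (320,100). I'll lower it, release and rise.

Request:
play_rows(
  series=[
    [0, 0, 0.46, 0, 0, 0],
    [0, 0, 0.46, 0, 0, 0],
    [0, 0, 0.46, 0, 0, 0],
    [0, 0, 0.46, 0, 0, 0],
    [0, 0, 0.46, 0, 0, 0],
  ],
)

```text
time: 7.75
ee_pos: [0.604, -0.0006, 0.1919]
eef_rot: [0.652, 0.758, 0.0, 0.0]
ft_force: [-0.3, 0.3, -0.9]
width: 0.0456
grip_force: 25.0
```

Request:
play_rows(
  series=[
    [0, 0, 0, 0, 0, 0],
    [0, 0, 0, 0, 0, 0],
    [0, 0, 0, 0, 0, 0],
    [0, 0, 0, 0, 0, 0],
  ],
  fingers=0.6,
)

```text
time: 8.15
ee_pos: [0.6039, -0.0005, 0.1918]
eef_rot: [0.652, 0.758, 0.0, 0.0]
ft_force: [0.1, 0.0, -0.4]
width: 0.0668
grip_force: 0.0
```

Request:
play_rows(
  series=[
    [0, 0, -0.6, 0, 0, 0],
    [0, 0, -0.6, 0, 0, 0],
    [0, 0, -0.6, 0, 0, 0],
    [0, 0, -0.6, 0, 0, 0],
    [0, 0, -0.6, 0, 0, 0],
  ],
)

```text
time: 8.65
ee_pos: [0.6035, -0.0004, 0.2808]
eef_rot: [0.652, 0.758, -0.0, -0.001]
ft_force: [0.5, 0.0, 0.0]
width: 0.07
grip_force: 0.0
```

Run:
```python
from h import *
np.set_printoptions(precision=4,suppress=True)
m=np.load("marks.npy")
vision.camera("wrist"); print([proj("wrist",[(*a[:2],.006)]) for a in m[:2]])
for g in spotter.regions_of("wrist","tablet_ochre")[:1]: print(g["conf"],g["pixels"].sum(),fit([("wrist",g["pixels"])],TAB,.006,(m[1,0],m[1,1],(.15,))))
plan([("tr",.433,.0888,.28,-.405),("dn",.433,.0888,.185,-.405)])
```

```text
[array([[321.8975,  98.3881]]), array([[321.8269, 202.687 ]])]
0.73 5753 (array([0.6033, 0.0015, 0.1569]), np.float64(0.016174828303745056))
tr [0.38, -0.52, 0.0, 0.0, 0.0, 0.53] rows 3
tr [0.22, -0.6, 0.01, 0.0, 0.0, 0.53] rows 3
   -> [0.4327 0.0883 0.2793]
dn [0.0, 0.0, 0.63, 0.0, 0.0, 0.0] rows 3
   -> [0.4325 0.0883 0.1848]
```

Request:
play_rows(
  series=[
    [0.38, -0.52, 0, 0, 0, 0.53],
    [0.38, -0.52, 0, 0, 0, 0.53],
    [0.38, -0.52, 0, 0, 0, 0.53],
    [0.38, -0.52, 0, 0, 0, 0.53],
  ],
  fingers=0.8,
)

```text
time: 9.15
ee_pos: [0.5175, 0.0448, 0.2813]
eef_rot: [0.75, 0.662, -0.0, -0.0]
ft_force: [-0.0, 0.5, 0.5]
width: 0.0781
grip_force: 0.0
```

Request:
play_rows(
  series=[
    [0.22, -0.6, 0.01, 0, 0, 0.53],
    [0.22, -0.6, 0.01, 0, 0, 0.53],
    [0.22, -0.6, 0.01, 0, 0, 0.53],
    [0.22, -0.6, 0.01, 0, 0, 0.53],
    [0.22, -0.6, 0.01, 0, 0, 0.53],
  ],
)

```text
time: 9.65
ee_pos: [0.4342, 0.0877, 0.2805]
eef_rot: [0.834, 0.551, 0.0, 0.0]
ft_force: [-1.2, 0.3, -0.9]
width: 0.0783
grip_force: 0.0
```

Request:
play_rows(
  series=[
    [0, 0, 0, 0, 0, 0],
    [0, 0, 0, 0, 0, 0],
    [0, 0, 0, 0, 0, 0],
    [0, 0, 0, 0, 0, 0],
  ],
)

```text
time: 10.05
ee_pos: [0.4334, 0.088, 0.2802]
eef_rot: [0.835, 0.551, -0.0, 0.0]
ft_force: [-0.1, 0.2, 0.1]
width: 0.0781
grip_force: 0.0
```

Run:
```python
from h import *
np.set_printoptions(precision=4,suppress=True)
vision.camera("wrist")
x=(.433,.0888,-.405)
for g in spotter.regions_of("wrist","tablet_cream")[:1]:
    f,e=fit([("wrist",g["pixels"])],TAB,0,(x[0],x[1],(-.4,))); print(g["conf"],g["pixels"].sum(),f,e)
    if e<.05: x=f
m=np.load("marks.npy")[0]
plan([("dn",x[0],x[1],.185,x[2]),("up",x[0],x[1],.26,x[2]),("tr",m[0],m[1],.26,m[2]),("dn",m[0],m[1],.192,m[2])])
```

```text
0.72 5450 [ 0.4313  0.0878 -0.3824] 0.01280274277433343
dn [-0.01, -0.01, 0.63, 0.0, 0.0, -0.04] rows 3
   -> [0.4313 0.0874 0.1857]
up [0.0, 0.0, -0.5, 0.0, 0.0, 0.0] rows 3
   -> [0.4313 0.0874 0.2607]
tr [0.15, 0.52, 0.0, 0.0, 0.0, -0.51] rows 3
tr [0.02, 0.54, 0.0, 0.0, 0.0, -0.51] rows 3
   -> [0.5928 0.0726 0.2607]
dn [0.0, 0.0, 0.46, 0.0, 0.0, 0.0] rows 3
   -> [0.5928 0.0726 0.1917]
```

Request:
play_rows(
  series=[
    [-0.01, -0.01, 0.63, 0, 0, -0.04],
    [-0.01, -0.01, 0.63, 0, 0, -0.04],
    [-0.01, -0.01, 0.63, 0, 0, -0.04],
    [-0.01, -0.01, 0.63, 0, 0, -0.04],
    [-0.01, -0.01, 0.63, 0, 0, -0.04],
  ],
)

```text
time: 10.65
ee_pos: [0.4311, 0.0874, 0.1857]
eef_rot: [0.829, 0.559, -0.0, -0.0]
ft_force: [0.3, -1.0, 0.2]
width: 0.0785
grip_force: 0.0
```

Request:
play_rows(
  series=[
    [0, 0, 0, 0, 0, 0],
    [0, 0, 0, 0, 0, 0],
    [0, 0, 0, 0, 0, 0],
    [0, 0, 0, 0, 0, 0],
    [0, 0, 0, 0, 0, 0],
  ],
  fingers=-1,
  squeeze=25,
)

```text
time: 11.15
ee_pos: [0.4311, 0.0875, 0.1858]
eef_rot: [0.829, 0.559, 0.0, -0.0]
ft_force: [-2.6, 0.4, 1.6]
width: 0.046
grip_force: 0.6
```

Request:
play_rows(
  series=[
    [0, 0, -0.5, 0, 0, 0],
    [0, 0, -0.5, 0, 0, 0],
    [0, 0, -0.5, 0, 0, 0],
    [0, 0, -0.5, 0, 0, 0],
  ],
)

```text
time: 11.55
ee_pos: [0.431, 0.0876, 0.2607]
eef_rot: [0.829, 0.56, 0.0, -0.0]
ft_force: [-0.0, 0.4, -1.7]
width: 0.046
grip_force: 25.0
```

Request:
play_rows(
  series=[
    [0.15, 0.52, 0, 0, 0, -0.51],
    [0.15, 0.52, 0, 0, 0, -0.51],
    [0.15, 0.52, 0, 0, 0, -0.51],
    [0.15, 0.52, 0, 0, 0, -0.51],
  ],
)

```text
time: 11.95
ee_pos: [0.5116, 0.0787, 0.2587]
eef_rot: [0.748, 0.664, -0.002, -0.0]
ft_force: [-0.0, -0.3, -1.6]
width: 0.0457
grip_force: 25.0
```

Request:
play_rows(
  series=[
    [0.02, 0.54, 0, 0, 0, -0.51],
    [0.02, 0.54, 0, 0, 0, -0.51],
    [0.02, 0.54, 0, 0, 0, -0.51],
    [0.02, 0.54, 0, 0, 0, -0.51],
    [0.02, 0.54, 0, 0, 0, -0.51],
  ],
)

```text
time: 12.45
ee_pos: [0.5914, 0.0729, 0.2601]
eef_rot: [0.652, 0.758, -0.0, -0.001]
ft_force: [0.7, 0.4, -1.8]
width: 0.046
grip_force: 25.0
```

Request:
play_rows(
  series=[
    [0, 0, 0, 0, 0, 0],
    [0, 0, 0, 0, 0, 0],
    [0, 0, 0, 0, 0, 0],
    [0, 0, 0, 0, 0, 0],
  ],
)

```text
time: 12.85
ee_pos: [0.5925, 0.0729, 0.2609]
eef_rot: [0.652, 0.758, 0.0, -0.0]
ft_force: [0.1, -0.4, -1.7]
width: 0.0456
grip_force: 25.0
```

Run:
```python
from h import *
m=np.load("marks.npy")[0]
x=(.452,-.106,-.415)
plan([("dn",m[0],m[1],.192,m[2]),("up",m[0],m[1],.282,m[2]),("tr",x[0],x[1],.28,x[2])])
```

```text
dn [-0.01, 0.0, 0.46, 0.0, 0.0, 0.0] rows 3
   -> [0.5928 0.0714 0.1919]
up [0.0, 0.0, -0.6, 0.0, 0.0, 0.0] rows 3
   -> [0.5927 0.0714 0.2819]
tr [-0.51, -0.55, 0.01, 0.0, 0.0, 0.54] rows 4
tr [-0.65, -0.39, 0.0, 0.0, 0.0, 0.54] rows 4
   -> [ 0.4518 -0.1056  0.2803]
```

Request:
play_rows(
  series=[
    [-0.01, 0, 0.46, 0, 0, 0],
    [-0.01, 0, 0.46, 0, 0, 0],
    [-0.01, 0, 0.46, 0, 0, 0],
    [-0.01, 0, 0.46, 0, 0, 0],
    [-0.01, 0, 0.46, 0, 0, 0],
  ],
)

```text
time: 13.35
ee_pos: [0.593, 0.0712, 0.1919]
eef_rot: [0.652, 0.758, 0.0, 0.0]
ft_force: [0.7, -0.4, -0.9]
width: 0.046
grip_force: 25.0
```

Request:
play_rows(
  series=[
    [0, 0, 0, 0, 0, 0],
    [0, 0, 0, 0, 0, 0],
    [0, 0, 0, 0, 0, 0],
    [0, 0, 0, 0, 0, 0],
  ],
  fingers=0.6,
)

```text
time: 13.75
ee_pos: [0.593, 0.0713, 0.1919]
eef_rot: [0.652, 0.758, 0.0, 0.0]
ft_force: [-0.2, 0.1, -0.2]
width: 0.067
grip_force: 0.0
```

Request:
play_rows(
  series=[
    [0, 0, -0.6, 0, 0, 0],
    [0, 0, -0.6, 0, 0, 0],
    [0, 0, -0.6, 0, 0, 0],
    [0, 0, -0.6, 0, 0, 0],
    [0, 0, -0.6, 0, 0, 0],
  ],
)

```text
time: 14.25
ee_pos: [0.5925, 0.0713, 0.2808]
eef_rot: [0.652, 0.758, -0.0, -0.0]
ft_force: [0.3, -0.4, -1.1]
width: 0.0694
grip_force: 0.0
```

Request:
play_rows(
  series=[
    [-0.51, -0.55, 0.01, 0, 0, 0.54],
    [-0.51, -0.55, 0.01, 0, 0, 0.54],
    [-0.51, -0.55, 0.01, 0, 0, 0.54],
    [-0.51, -0.55, 0.01, 0, 0, 0.54],
  ],
  fingers=0.8,
)

```text
time: 14.65
ee_pos: [0.5214, -0.0187, 0.2794]
eef_rot: [0.753, 0.658, -0.001, -0.001]
ft_force: [0.8, 0.9, -0.5]
width: 0.0782
grip_force: 0.0
```

Request:
play_rows(
  series=[
    [-0.65, -0.39, 0, 0, 0, 0.54],
    [-0.65, -0.39, 0, 0, 0, 0.54],
    [-0.65, -0.39, 0, 0, 0, 0.54],
    [-0.65, -0.39, 0, 0, 0, 0.54],
    [-0.65, -0.39, 0, 0, 0, 0.54],
  ],
)

```text
time: 15.15
ee_pos: [0.453, -0.1043, 0.2802]
eef_rot: [0.837, 0.548, 0.0, 0.0]
ft_force: [-0.7, 0.3, -0.0]
width: 0.0785
grip_force: 0.0
```

Request:
play_rows(
  series=[
    [0, 0, 0, 0, 0, 0],
    [0, 0, 0, 0, 0, 0],
    [0, 0, 0, 0, 0, 0],
    [0, 0, 0, 0, 0, 0],
  ],
)

```text
time: 15.55
ee_pos: [0.4522, -0.1054, 0.2802]
eef_rot: [0.837, 0.547, -0.0, 0.0]
ft_force: [0.1, 0.1, 0.5]
width: 0.0783
grip_force: 0.0
```

Run:
```python
from h import *
np.set_printoptions(precision=4,suppress=True)
vision.camera("wrist")
x=(.452,-.106,-.415)
for g in spotter.regions_of("wrist","tablet_rust")[:1]:
    f,e=fit([("wrist",g["pixels"])],TAB,0,(x[0],x[1],(-.4,))); print(g["conf"],g["pixels"].sum(),f,e)
    if e<.05: x=f
m=np.load("marks.npy")[2]
plan([("dn",x[0],x[1],.185,x[2]),("up",x[0],x[1],.26,x[2]),("tr",m[0],m[1],.26,m[2]),("dn",m[0],m[1],.192,m[2])])
```

```text
0.7 5496 [ 0.4521 -0.1092 -0.433 ] 0.01023119852879509
dn [-0.02, 0.01, 0.63, 0.0, 0.0, 0.04] rows 3
   -> [ 0.4523 -0.1089  0.1857]
up [0.0, 0.0, -0.5, 0.0, 0.0, 0.0] rows 3
   -> [ 0.4523 -0.1089  0.2607]
tr [0.33, 0.44, 0.0, 0.0, 0.0, -0.56] rows 3
tr [0.19, 0.52, 0.0, 0.0, 0.0, -0.56] rows 3
   -> [ 0.6142 -0.0747  0.2607]
dn [0.0, 0.01, 0.46, 0.0, 0.0, 0.0] rows 3
   -> [ 0.6157 -0.0745  0.1917]
```

Request:
play_rows(
  series=[
    [-0.01, 0.01, 0.63, 0, 0, 0.02],
    [-0.01, 0.01, 0.63, 0, 0, 0.02],
    [-0.01, 0.01, 0.63, 0, 0, 0.02],
    [-0.01, 0.01, 0.63, 0, 0, 0.02],
    [-0.01, 0.01, 0.63, 0, 0, 0.02],
  ],
)

```text
time: 16.15
ee_pos: [0.4527, -0.1077, 0.1856]
eef_rot: [0.84, 0.542, -0.0, -0.0]
ft_force: [0.3, 0.3, -0.0]
width: 0.0782
grip_force: 0.0
```

Request:
play_rows(
  series=[
    [0, 0, 0, 0, 0, 0],
    [0, 0, 0, 0, 0, 0],
    [0, 0, 0, 0, 0, 0],
    [0, 0, 0, 0, 0, 0],
    [0, 0, 0, 0, 0, 0],
  ],
  fingers=-1,
  squeeze=25,
)

```text
time: 16.65
ee_pos: [0.4528, -0.1076, 0.1858]
eef_rot: [0.84, 0.542, 0.0, -0.0]
ft_force: [-0.6, 0.0, 0.6]
width: 0.0462
grip_force: 0.0
```

Request:
play_rows(
  series=[
    [0, 0, -0.5, 0, 0, 0],
    [0, 0, -0.5, 0, 0, 0],
    [0, 0, -0.5, 0, 0, 0],
    [0, 0, -0.5, 0, 0, 0],
  ],
)

```text
time: 17.05
ee_pos: [0.4527, -0.1074, 0.2607]
eef_rot: [0.84, 0.542, 0.001, -0.0]
ft_force: [0.2, -1.3, -1.8]
width: 0.0457
grip_force: 25.0
```

Request:
play_rows(
  series=[
    [0.33, 0.44, 0, 0, 0, -0.55],
    [0.33, 0.44, 0, 0, 0, -0.55],
    [0.33, 0.44, 0, 0, 0, -0.55],
    [0.33, 0.44, 0, 0, 0, -0.55],
  ],
)

```text
time: 17.45
ee_pos: [0.5329, -0.0899, 0.2589]
eef_rot: [0.754, 0.657, -0.002, -0.001]
ft_force: [-1.0, 0.5, -1.3]
width: 0.0459
grip_force: 25.0
```

Request:
play_rows(
  series=[
    [0.19, 0.52, 0, 0, 0, -0.55],
    [0.19, 0.52, 0, 0, 0, -0.55],
    [0.19, 0.52, 0, 0, 0, -0.55],
    [0.19, 0.52, 0, 0, 0, -0.55],
    [0.19, 0.52, 0, 0, 0, -0.55],
  ],
)

```text
time: 17.95
ee_pos: [0.6131, -0.0733, 0.2602]
eef_rot: [0.653, 0.757, -0.001, -0.001]
ft_force: [0.2, -0.1, -0.7]
width: 0.0461
grip_force: 25.0
```

Request:
play_rows(
  series=[
    [0, 0, 0, 0, 0, 0],
    [0, 0, 0, 0, 0, 0],
    [0, 0, 0, 0, 0, 0],
    [0, 0, 0, 0, 0, 0],
  ],
)

```text
time: 18.35
ee_pos: [0.6143, -0.0723, 0.2608]
eef_rot: [0.652, 0.758, 0.0, -0.0]
ft_force: [-0.8, 0.4, -1.3]
width: 0.0461
grip_force: 25.0
```

Run:
```python
from h import *
m=np.load("marks.npy")[2]
x=(.4085,-.2228,-.2)
plan([("dn",m[0],m[1],.192,m[2]),("up",m[0],m[1],.282,m[2]),("tr",x[0],x[1],.285,x[2])])
```

```text
dn [-0.01, 0.0, 0.46, 0.0, 0.0, 0.0] rows 3
   -> [ 0.6146 -0.0738  0.1918]
up [0.0, 0.0, -0.6, 0.0, 0.0, 0.0] rows 3
   -> [ 0.6145 -0.0738  0.2818]
tr [-0.39, -0.75, -0.01, 0.0, 0.0, 0.33] rows 4
tr [-0.51, -0.68, -0.01, 0.0, 0.0, 0.34] rows 4
   -> [ 0.4084 -0.2227  0.2848]
```

Request:
play_rows(
  series=[
    [-0.01, 0, 0.46, 0, 0, 0],
    [-0.01, 0, 0.46, 0, 0, 0],
    [-0.01, 0, 0.46, 0, 0, 0],
    [-0.01, 0, 0.46, 0, 0, 0],
    [-0.01, 0, 0.46, 0, 0, 0],
  ],
)

```text
time: 18.85
ee_pos: [0.6147, -0.0738, 0.1919]
eef_rot: [0.652, 0.758, 0.0, 0.0]
ft_force: [-0.5, -0.3, -1.9]
width: 0.0458
grip_force: 25.0
```

Request:
play_rows(
  series=[
    [0, 0, 0, 0, 0, 0],
    [0, 0, 0, 0, 0, 0],
    [0, 0, 0, 0, 0, 0],
    [0, 0, 0, 0, 0, 0],
  ],
  fingers=0.6,
)

```text
time: 19.25
ee_pos: [0.6147, -0.0738, 0.1919]
eef_rot: [0.652, 0.758, 0.0, 0.0]
ft_force: [0.2, -0.6, -0.3]
width: 0.0667
grip_force: 0.0
```

Request:
play_rows(
  series=[
    [0, 0, -0.6, 0, 0, 0],
    [0, 0, -0.6, 0, 0, 0],
    [0, 0, -0.6, 0, 0, 0],
    [0, 0, -0.6, 0, 0, 0],
    [0, 0, -0.6, 0, 0, 0],
  ],
)

```text
time: 19.75
ee_pos: [0.6143, -0.0735, 0.2808]
eef_rot: [0.652, 0.758, -0.0, -0.001]
ft_force: [-1.4, -0.3, -0.2]
width: 0.0696
grip_force: 0.0
```

Request:
play_rows(
  series=[
    [-0.39, -0.75, -0.01, 0, 0, 0.33],
    [-0.39, -0.75, -0.01, 0, 0, 0.33],
    [-0.39, -0.75, -0.01, 0, 0, 0.33],
    [-0.39, -0.75, -0.01, 0, 0, 0.33],
  ],
  fingers=0.8,
)

```text
time: 20.15
ee_pos: [0.509, -0.1514, 0.2822]
eef_rot: [0.717, 0.697, -0.001, -0.001]
ft_force: [0.4, -0.0, 0.5]
width: 0.0778
grip_force: 0.0
```

Request:
play_rows(
  series=[
    [-0.51, -0.68, -0.01, 0, 0, 0.34],
    [-0.51, -0.68, -0.01, 0, 0, 0.34],
    [-0.51, -0.68, -0.01, 0, 0, 0.34],
    [-0.51, -0.68, -0.01, 0, 0, 0.34],
    [-0.51, -0.68, -0.01, 0, 0, 0.34],
  ],
)

```text
time: 20.65
ee_pos: [0.4091, -0.2221, 0.2845]
eef_rot: [0.774, 0.633, 0.0, -0.0]
ft_force: [-0.1, 0.5, -0.0]
width: 0.0783
grip_force: 0.0
```

Request:
play_rows(
  series=[
    [0, 0, 0, 0, 0, 0],
    [0, 0, 0, 0, 0, 0],
    [0, 0, 0, 0, 0, 0],
    [0, 0, 0, 0, 0, 0],
  ],
)

```text
time: 21.05
ee_pos: [0.409, -0.2224, 0.2846]
eef_rot: [0.774, 0.633, -0.0, -0.0]
ft_force: [0.3, 0.4, 0.7]
width: 0.0788
grip_force: 0.0
```

Run:
```python
from h import *
np.set_printoptions(precision=4,suppress=True)
im=vision.camera("wrist"); cv2.imwrite("pics/w3.png",cv2.convertScaleAbs(im,alpha=1.8))
x=(.4085,-.2228,-.3)
for g in spotter.regions_of("wrist","tablet_umber")[:1]:
    f,e=fit([("wrist",g["pixels"])],TAB,0,(x[0],x[1],(-.4,0))); print(g["conf"],g["pixels"].sum(),f,e)
    if e<.05: x=f
m=np.load("marks.npy")[3]
plan([("dn",x[0],x[1],.185,x[2]),("up",x[0],x[1],.26,x[2]),("tr",m[0],m[1],.26,m[2]),("dn",m[0],m[1],.192,m[2])])
```

```text
0.7 5211 [ 0.4098 -0.2247 -0.3758] 0.017909569558198703
dn [-0.01, 0.01, 0.66, 0.0, 0.0, 0.34] rows 3
   -> [ 0.4099 -0.2243  0.1857]
up [0.0, 0.0, -0.5, 0.0, 0.0, 0.0] rows 3
   -> [ 0.4099 -0.2243  0.2607]
tr [0.5, 0.58, 0.0, 0.0, 0.0, -0.51] rows 4
tr [0.34, 0.68, 0.0, 0.0, 0.0, -0.5] rows 4
   -> [ 0.6255 -0.1473  0.2606]
dn [0.0, 0.0, 0.46, 0.0, 0.0, 0.0] rows 3
   -> [ 0.6255 -0.1474  0.1916]
```

View pics/w3.png

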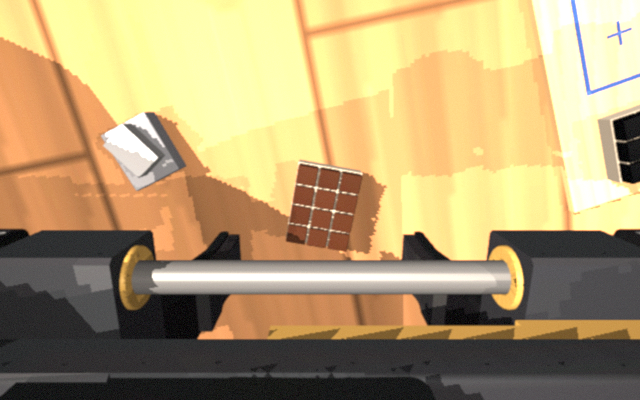

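The umber tablet is at (325,205), turned about 10 degrees to the tool, which matches the fit. The stone near (143,150) is clear of the fingers.

Request:
play_rows(
  series=[
    [-0.01, 0.01, 0, 0, 0, 0.34],
    [-0.01, 0.01, 0.3, 0, 0, 0.34],
    [-0.01, 0.01, 0.66, 0, 0, 0.34],
    [-0.01, 0.01, 0.66, 0, 0, 0.34],
    [-0.01, 0.01, 0.66, 0, 0, 0.34],
  ],
)

```text
time: 21.65
ee_pos: [0.4095, -0.2246, 0.1847]
eef_rot: [0.827, 0.561, -0.001, -0.001]
ft_force: [-0.3, 0.4, 0.9]
width: 0.0785
grip_force: 0.0
```

Request:
play_rows(
  series=[
    [0, 0, 0, 0, 0, 0],
    [0, 0, 0, 0, 0, 0],
    [0, 0, 0, 0, 0, 0],
    [0, 0, 0, 0, 0, 0],
    [0, 0, 0, 0, 0, 0],
  ],
  fingers=-1,
  squeeze=25,
)

```text
time: 22.15
ee_pos: [0.4098, -0.2244, 0.186]
eef_rot: [0.827, 0.562, 0.0, 0.0]
ft_force: [0.4, 0.1, -0.6]
width: 0.0462
grip_force: 0.4
```

Request:
play_rows(
  series=[
    [0, 0, -0.5, 0, 0, 0],
    [0, 0, -0.5, 0, 0, 0],
    [0, 0, -0.5, 0, 0, 0],
    [0, 0, -0.5, 0, 0, 0],
  ],
)

```text
time: 22.55
ee_pos: [0.4097, -0.2242, 0.2607]
eef_rot: [0.827, 0.562, 0.001, -0.0]
ft_force: [-0.1, 1.4, -2.0]
width: 0.046
grip_force: 25.0
```

Request:
play_rows(
  series=[
    [0.5, 0.58, 0, 0, 0, -0.51],
    [0.5, 0.58, 0, 0, 0, -0.51],
    [0.5, 0.58, 0, 0, 0, -0.51],
    [0.5, 0.58, 0, 0, 0, -0.51],
  ],
)

```text
time: 22.95
ee_pos: [0.5197, -0.1853, 0.2587]
eef_rot: [0.744, 0.668, -0.001, -0.001]
ft_force: [0.1, -0.1, -2.8]
width: 0.0459
grip_force: 25.0
```

Request:
play_rows(
  series=[
    [0.34, 0.68, 0, 0, 0, -0.5],
    [0.34, 0.68, 0, 0, 0, -0.5],
    [0.34, 0.68, 0, 0, 0, -0.5],
    [0.34, 0.68, 0, 0, 0, -0.5],
    [0.34, 0.68, 0, 0, 0, -0.5],
  ],
)

```text
time: 23.45
ee_pos: [0.6238, -0.1489, 0.2596]
eef_rot: [0.653, 0.757, -0.001, -0.001]
ft_force: [-0.2, -1.3, -1.6]
width: 0.0457
grip_force: 25.0
```

Request:
play_rows(
  series=[
    [0, 0, 0, 0, 0, 0],
    [0, 0, 0, 0, 0, 0],
    [0, 0, 0, 0, 0, 0],
    [0, 0, 0, 0, 0, 0],
  ],
)

```text
time: 23.85
ee_pos: [0.625, -0.1477, 0.2609]
eef_rot: [0.652, 0.758, 0.0, -0.0]
ft_force: [1.3, 0.4, -1.4]
width: 0.0457
grip_force: 25.0
```

Run:
```python
from h import *
m=np.load("marks.npy")[3]
plan([("dn",m[0],m[1],.192,m[2]),("up",m[0],m[1],.282,m[2]),("away",.45,-.30,.36,-.3)])
```

```text
dn [0.0, 0.01, 0.46, 0.0, 0.0, 0.0] rows 3
   -> [ 0.6265 -0.1475  0.1919]
up [0.0, 0.0, -0.6, 0.0, 0.0, 0.0] rows 3
   -> [ 0.6265 -0.1475  0.2819]
away [-0.41, -0.66, -0.26, 0.0, 0.0, 0.43] rows 4
away [-0.55, -0.55, -0.26, 0.0, 0.0, 0.43] rows 4
   -> [ 0.4494 -0.2992  0.3598]
```

Request:
play_rows(
  series=[
    [0, 0.01, 0.46, 0, 0, 0],
    [0, 0.01, 0.46, 0, 0, 0],
    [0, 0.01, 0.46, 0, 0, 0],
    [0, 0.01, 0.46, 0, 0, 0],
    [0, 0.01, 0.46, 0, 0, 0],
  ],
)

```text
time: 24.35
ee_pos: [0.6268, -0.1474, 0.1919]
eef_rot: [0.652, 0.758, 0.0, 0.0]
ft_force: [-0.3, -0.7, -1.5]
width: 0.0458
grip_force: 25.0
```

Request:
play_rows(
  series=[
    [0, 0, 0, 0, 0, 0],
    [0, 0, 0, 0, 0, 0],
    [0, 0, 0, 0, 0, 0],
    [0, 0, 0, 0, 0, 0],
  ],
  fingers=0.6,
)

```text
time: 24.75
ee_pos: [0.6269, -0.1473, 0.1919]
eef_rot: [0.652, 0.758, 0.0, 0.0]
ft_force: [0.3, 0.1, -0.0]
width: 0.067
grip_force: 0.0
```

Request:
play_rows(
  series=[
    [0, 0, -0.6, 0, 0, 0],
    [0, 0, -0.6, 0, 0, 0],
    [0, 0, -0.6, 0, 0, 0],
    [0, 0, -0.6, 0, 0, 0],
    [0, 0, -0.6, 0, 0, 0],
  ],
)

```text
time: 25.25
ee_pos: [0.6265, -0.147, 0.2807]
eef_rot: [0.652, 0.758, -0.0, -0.001]
ft_force: [-0.2, 0.8, -0.6]
width: 0.0698
grip_force: 0.0
```

Request:
play_rows(
  series=[
    [-0.41, -0.66, -0.26, 0, 0, 0.43],
    [-0.41, -0.66, -0.26, 0, 0, 0.43],
    [-0.41, -0.66, -0.26, 0, 0, 0.43],
    [-0.41, -0.66, -0.26, 0, 0, 0.43],
  ],
)

```text
time: 25.65
ee_pos: [0.5355, -0.2262, 0.321]
eef_rot: [0.735, 0.678, -0.0, -0.0]
ft_force: [0.4, -0.6, 0.2]
width: 0.0695
grip_force: 0.0
```

Request:
play_rows(
  series=[
    [-0.55, -0.55, -0.26, 0, 0, 0.43],
    [-0.55, -0.55, -0.26, 0, 0, 0.43],
    [-0.55, -0.55, -0.26, 0, 0, 0.43],
    [-0.55, -0.55, -0.26, 0, 0, 0.43],
    [-0.55, -0.55, -0.26, 0, 0, 0.43],
  ],
)

```text
time: 26.15
ee_pos: [0.4504, -0.2982, 0.359]
eef_rot: [0.804, 0.594, 0.0, -0.0]
ft_force: [-0.3, 1.2, -0.7]
width: 0.0697
grip_force: 0.0
```

Run:
```python
from h import *
np.set_printoptions(precision=4,suppress=True)
im=vision.camera("top"); cv2.imwrite("pics/top1.png",cv2.resize(im[110:220,225:445],None,fx=3.6,fy=3.6,interpolation=2)); vision.camera("scene")
for n,m in zip(["cream","ochre","rust","umber"],np.load("marks.npy")):
    print(n,m)
    for c in("top","scene"): print("  ",c,find("tablet_"+n,(c,),z0=.006,near=m[:2],snap=False))
```

```text
cream [0.5927 0.0721 0.1513]
   top (array([0.5933, 0.0728, 0.1215]), np.float64(0.017279128233591717), ['top'])
   scene None
ochre [ 0.6039 -0.0011  0.1513]
   top (array([0.6033, 0.0037, 0.1481]), np.float64(0.015919966342337624), ['top'])
   scene (array([0.6047, 0.003 , 0.1138]), np.float64(0.01092804865047038), ['scene'])
rust [ 0.615  -0.0743  0.1513]
   top (array([ 0.6147, -0.0737,  0.1485]), np.float64(0.016628470437111707), ['top'])
   scene (array([ 0.6161, -0.0734,  0.14  ]), np.float64(0.016012246474559174), ['scene'])
umber [ 0.6262 -0.1474  0.1513]
   top (array([ 0.627 , -0.1453,  0.1996]), np.float64(0.01699316842215402), ['top'])
   scene (array([ 0.628 , -0.1454,  0.1401]), np.float64(0.009578196938467209), ['scene'])
```

View pics/top1.png

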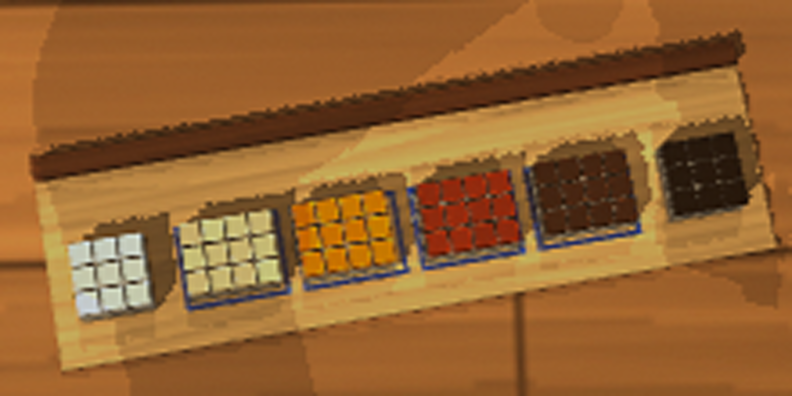

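The row grades white, cream, ochre, rust, umber, black. Cream is at crop pixel (230,255), ochre at (345,235), rust at (466,213) and umber at (585,193). All four sit within about 5 mm of their marks and are square, and the arm is clear, so I'm handing in.

```bash
python3 -c "
from bench import job
print(job.close_job())"
```

```text
the job is handed in; nothing more can be done
None
```

I set the four tablets on the marks, graded umber, rust, ochre, cream from the black end to the white, and released them. Each measured within about 5 mm of its mark and square, and I handed the job in at about 26 s of the 93 s allowed; the hand-in returned no verdict.

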